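Screw the hose elbow snug into the clamped port

TASK

Take the brass hose elbow out of the wooden stand and lower it gently into the port block clamped on the bench, its two side pins passing down through the two notches. Turn it clockwise until you feel it start to tighten, then 30 degrees more and stop there; do not crush the seal or force anything, and let go leaving the elbow upright in the port. Leave the jar, the chisel and the nut where they are.

Things in the scene. Friction and masses are not known exactly. Their poses are not given: they have to be found in the camera images.
- elbow: Brass hose elbow, loose, about 150 g. Origin: centre of its spigot's underside; z up along the spigot, x towards the hose barb. Spigot 22 mm diameter, z 0 to 32 mm, lowest 5 mm tapered to 17. Flange 42 mm diameter, z 32 to 36, red mark above each pin. The barb reaches along x to 48 mm from the axis at z = 56, 19 mm wide. At the start the flange rests on the stand.
- elbow_grip (a point): Grip point: on the elbow's axis 59 mm above its origin, amid the square body 26 x 26 mm (z 36 to 70; plug on top to 73). Grip across the elbow's y, fingers on the +y and -y faces, TCP here; lower, the fingertips meet the flange. Axes as the elbow's.
- elbow_pins (a point): Middle of the elbow's steel cross pin, on its axis 12 mm above its origin. The pin is 5.5 mm thick and sticks out to 17 mm from the axis along the elbow's +x and -x.
- stand: Wooden block 66 x 66 x 40 mm high, fixed, with an upright 39 mm through hole in its middle, in which the elbow hangs by its flange. Origin: centre of its underside.
- port: Aluminium port block 56 x 56 mm, top 40 mm above the bench, held by lower blue jaws on a grey plate 80 (x) x 136 (y) mm; all fixed. Origin: on the bench below the bore's axis; z up. Two notches for the pins lie along its +x and -x, with red marks: the elbow goes in with its x along the port's x, either way round.
- port_mouth (a point): Centre of the bore's mouth, on top of the brass ring, 39.5 mm above the bench; axes as the port's. The ring is 6.5 mm thick, its hole 24 mm wide, slightly chamfered, with two notches of 36 degrees (seen from the axis): about 1 mm free beside spigot and pins. The ring must be pressed by no more than 30 N.
- port_thread (a point): On the bore's axis under the ring: two helical ramps lead the pins down clockwise (from above), 30 mm per turn (2.5 mm in 30 degrees). From the notches the elbow, sitting on the seal, turns freely until the pins meet the ramps, 20 to 95 degrees round (differs, cannot be seen); then it tightens. End stops at about 143 degrees. Friction holds it when let go; it may be regripped.
- seal: Steel seal cup fixed in the bottom of the bore; origin 5.5 mm above the port's. In it a black rubber disc on a spring; its top, free, is 14 mm above the port's origin (so is the elbow's origin when it just sits on it). It gives 1 mm per 4 N, 9 mm at most. More than 20 N crushes it; 30 degrees past first tightening squeezes it with about 10 N.
- parts_jar: Clear jar 62 mm wide, 58 mm high, loose bystander; origin centre of underside.
- chisel: Chisel with yellow handle, 214 mm long, lying on the bench in front, loose bystander; origin centre of underside.
- hex_nut: Steel hexagon nut, 22 x 19 x 10 mm, loose bystander; origin centre of underside.

How it is judged (in metres and radians):
On the way:
1. the elbow's spigot stands in the bore, pins below the ring, resting on the seal (horizontal distance between elbow and port below 0.004 m and z of elbow in the frame of port below 0.0155 m and contact force between elbow and seal above 0.3 N), for 0.2 s.
At the end, for the whole second after the job is handed in: Let go, the elbow stands upright (within 0.1 rad) and still in the port, within 4 mm of its axis, and presses on the seal with 8 to 14 N, as it does about 22 to 40 degrees past first tightening (contact force between elbow and seal between 8 and 14 N and horizontal distance between elbow and port below 0.004 m and angle between elbow's own z axis and vertical below 0.1 rad and linear speed of elbow below 0.01 m/s); the robot touches nothing.
It fails at once if the seal is crushed: more than 20 N between elbow and seal (contact force between elbow and seal above 20 N).
It fails at once if a bystander (jar, chisel, nut) is moved more than 20 mm (distance of any of parts_jar, chisel, hex_nut from where it was at the start of the episode above 0.02 m).
It fails at once if the port's ring or thread is forced: more than 30 N between elbow and port ring (contact force between elbow and port above 30 N).
It also fails if it takes over 67 s, if anything falls off the work surface, if the arm or the gripper's body presses on something with over 40 N, if the wrist force passes 120 N, or if a joint passes its speed limit or range.

ROBOT

A 6-joint arm with a two-finger parallel gripper is mounted at the origin on a cart in front of the work surface, level with it; the furniture and walls round the work are solid. World frame = base frame: x ahead of the robot, y to its left, z up, the work surface at z = 0. Lengths are in m, angles in degrees, forces in N, time in s.
With the tool pointing down it reaches from about 0.3 to 0.75 m from the base axis. Payload 8.5 kg.
Tool frame: the origin (TCP) lies between the finger pads, 19 mm behind the fingertips; this is the grasp point; z points along the fingers, y is the line along which they close (so a half turn about z gives the same grasp; the last joint's range is limited). The gripper opens to 85 mm and grips with 20 to 120 N. Pads are 22 mm wide; open, the fingers measure 114 mm over their backs; the gripper's body (76 mm by 85 mm) begins 54 mm behind the grasp point. The pads swing forward as they close: fully open they stand 13 mm farther back than shut.
Start: joints at [57.508, 21.807, 74.336, -0, 83.858, -12.336], TCP at [0.19, 0.516, 0.25] pointing down, gripper open.
Joint ranges: [-178.18, 178.18], [-50.72, 133.34], [12.68, 142.11], [-81.47, 261.47], [9.98, 163.14], [-165.26, 165.26]. Speed limits (degrees/s): [136.94, 136.94, 180, 180, 180, 180].

INTERFACE

Orientations are given as a 3x3 rotation matrix whose columns are the frame's x, y, z axes.
In Python, from rig import env, optics gives the robot as it stands.
- The arm moves only by the shell command python3 -m jog 'ROWS' [OPENING] [FORCE]. ROWS is JSON, a list of rows, each an object with "linear": the shift along the tool's x, y, z in units of 40 mm (1.0 is 40 mm), a list of three; "roll": the turn about the tool's z in units of 5 degrees (1.0 is 5 degrees). A call has 1 to 12 rows; each row shifts and turns the commanded pose from where the row before left it, along the tool's axes as they then stand; what a row does not reach is not made up. A row lasts 1/12 s, in which the tool goes at most 41.7 mm and 7.16 degrees, less where a joint would pass 70% of its speed; a pose out of reach is approached as far as the arm can. A call is refused whole if a number of a shift passes 1 or a number of a turn 1, either way. A call with a gripper value outside its range is refused whole. OPENING is the opening, from -1 (shut) to 1 (fully open), set as the call begins (- or left out, the last holds). The fingers move at their own pace and stop on an object; FORCE is the grip in N (left out, the last holds). Time passes only in rows, so rows that do not move let the fingers close. It gives the time, the measured TCP pose, the force, the opening and the grip force at its end, in the units of the state.
- env.observe(): the state, without advancing time (a new reading comes with each control period).
- optics.get_image(name): name is "scene" or "top"; returns the picture (384x512x3 uint8, red, green, blue); there is no depth.
- optics.calibration(name): a dict with "fov_y" (degrees; the focal length in pixels is half the picture's height over the tangent of half this angle, whatever the lens; pixels are square), "cx", "cy" (the principal point, pixels), "D" ([k1, k2, p1, p2, k3] as OpenCV has them; the pictures are not rectified), "T" (4x4, takes a point from camera to world coordinates). Camera axes: x right, y down, z forward; pixel columns grow to the right and rows downward; lengths in m; the calibration is good to about 2 mm. A picture is of the moment at which its call begins. calibration takes no time and is no camera call.
- env.close_job(): hands the job in; it is judged then, once.
The state is a dict: "time_s": time; "q": joint angles; "qvel": joint speeds; "joint_efforts": joint torques, N m; "position": TCP position; "tool_rot": TCP orientation; "ft_force": force on the tool from outside, world axes, zero at the start; "wrist_torque": the same for the moment, N m; "grip_width": finger opening in m; "gripper_force": force on a finger pad.
Only numpy, scipy, OpenCV 4.12 (cv2) and the standard library are available. Lean on these libraries where they do the work, as an engineer would, in place of code of your own. Each camera call takes 0.05 s, during which the arm holds its last target. There are 200 camera calls.

## Working session

There is one attempt and no reset: what is moved stays moved. The work goes in short steps, Python scripts to look and compute and a shell command to move; the robot and the scene stay as the last step left them, time stands still between calls to the robot, and variables do not carry over. Pictures are saved under pics/ and viewed, at most 10 in all, crops included, and the job is handed in when it is done.

```bash
ls; mkdir -p pics; python3 - <<'E'
from rig import env, optics
import cv2
for n in("scene","top"):
    cv2.imwrite(f"pics/{n}0.png",optics.get_image(n)[:,:,::-1])
    c=optics.calibration(n);print(n,c)
print(env.observe())
E
```

```text
pics
scene {'fov_y': 47.23572689865729, 'cx': 260.2406592566406, 'cy': 193.61391885610027, 'D': array([-0.04113195,  0.        ,  0.        ,  0.        ,  0.        ]), 'T': array([[-0.84990164, -0.37793058,  0.36719977,  0.23451919],
       [-0.52693475,  0.60606566, -0.59583905,  0.51718435],
       [ 0.00263863, -0.69989491, -0.71424096,  0.67322632],
       [ 0.        ,  0.        ,  0.        ,  1.        ]])}
top {'fov_y': 50.558266689179845, 'cx': 261.79934789960316, 'cy': 198.6018203776701, 'D': array([-0.11813627,  0.        ,  0.        ,  0.        ,  0.        ]), 'T': array([[ 0.01052159, -0.99855596,  0.052681  ,  0.52255312],
       [-0.99967655, -0.01172406, -0.02256876,  0.04386637],
       [ 0.0231538 , -0.0524265 , -0.99835633,  0.93334901],
       [ 0.        ,  0.        ,  0.        ,  1.        ]])}
{'time_s': 0.1, 'q': array([ 5.75055324e+01,  2.18386864e+01,  7.43793248e+01, -1.60451663e-05,
        8.38584161e+01, -1.23376354e+01]), 'qvel': array([ 0.00756023, -0.0306821 , -0.10793726,  0.03321877, -0.04308705,
        0.01643488]), 'joint_efforts': array([ 3.36579338e-03, -4.49221659e+01, -2.31651127e+01, -2.85464566e-04,
        3.75548945e-03, -1.29223199e-05]), 'position': array([0.18941381, 0.51610269, 0.24946531]), 'tool_rot': array([[-9.38752819e-01,  3.44590527e-01, -7.16364418e-04],
       [ 3.44591154e-01,  9.38752188e-01, -1.12522482e-03],
       [ 2.84746851e-04, -1.30316081e-03, -9.99999110e-01]]), 'ft_force': array([-0.32034623,  0.80531299, -0.20516682]), 'wrist_torque': array([ 0.02819785, -0.00634057,  0.01345849]), 'gripper_force': 0.0, 'grip_width': 0.08556166172541305}
```

View pics/top0.png

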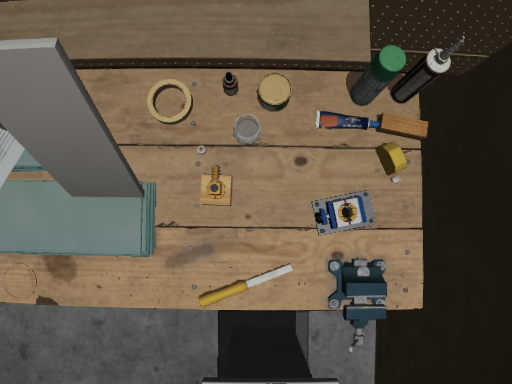

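View pics/scene0.png

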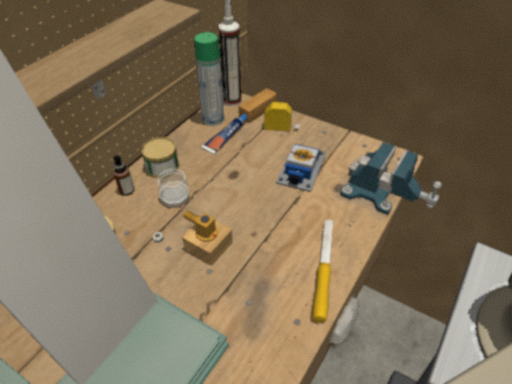

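The top view shows the stand with the elbow near (216,188) and its barb pointing up the image. The port is at (347,212), the jar at (247,129), the nut at (201,150) and the chisel around (245,285). A grey panel on the left ends near (143,195) in the top view and (155,295) in the scene view. I'll zoom in on these.

```bash
cat > h.py <<'E'
import numpy as np, cv2
from rig import env, optics
def K(c):
    f=192/np.tan(np.radians(c["fov_y"]/2)); return np.array([[f,0,c["cx"]],[0,f,c["cy"]],[0,0,1.]])
def ray(n,p):
    c=optics.calibration(n); u=cv2.undistortPoints(np.float64([[p]]),K(c),c["D"])[0,0]
    d=c["T"][:3,:3]@[u[0],u[1],1]; return c["T"][:3,3],d/np.linalg.norm(d)
def onz(n,p,z):
    o,d=ray(n,p); return o+d*(z-o[2])/d[2]
def tri(pt,ps):
    (a,u),(b,v)=ray("top",pt),ray("scene",ps)
    s,t=np.linalg.lstsq(np.c_[u,-v],b-a,rcond=None)[0]
    return (a+s*u+b+t*v)/2, np.linalg.norm(a+s*u-b-t*v)
def proj(n,P):
    c=optics.calibration(n); T=np.linalg.inv(c["T"])
    return cv2.projectPoints(np.float64([P]),cv2.Rodrigues(T[:3,:3])[0],T[:3,3],K(c),c["D"])[0][0,0]
E
python3 - <<'E'
from h import *
print("panel corner",tri((143,195),(155,297)))
t=cv2.imread("pics/top0.png");s=cv2.imread("pics/scene0.png")
def crop(i,x,y,w,h,k): return cv2.resize(i[y:y+h,x:x+w],None,fx=k,fy=k,interpolation=cv2.INTER_NEAREST)
# 390x290 each
a=np.hstack([crop(t,195,160,44,50,8),crop(t,307,185,72,50,6)[:400].copy() if 0 else cv2.resize(crop(t,307,185,72,54,6),(432,324))[:,:] if 0 else cv2.copyMakeBorder(crop(t,312,186,66,50,6),0,100,0,0,cv2.BORDER_CONSTANT)])
cv2.imwrite("pics/c1.png",a);print(a.shape)
b=np.hstack([crop(s,176,200,64,66,6),cv2.copyMakeBorder(crop(s,272,140,60,54,6),0,72,0,0,cv2.BORDER_CONSTANT)])
cv2.imwrite("pics/c2.png",b);print(b.shape)
E
```

```text
panel corner (array([0.57545026, 0.2851952 , 0.04827105]), np.float64(0.003424358391078557))
(400, 748, 3)
(396, 744, 3)
```

View pics/c1.png

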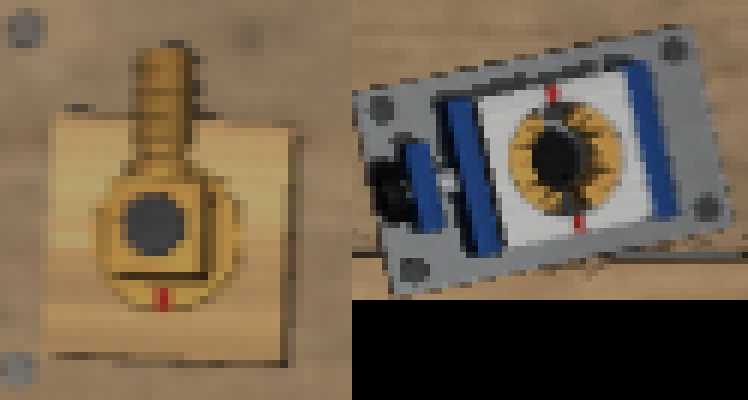

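View pics/c2.png

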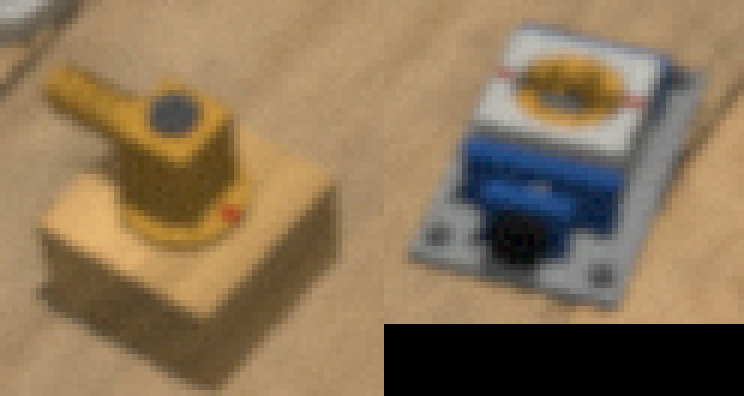

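The crops show the elbow plug centre near top (213.8,187.4) and scene (204.2,218.7), with a red mark on the robot side of the flange and the barb pointing to +x. The port ring is near top (346,212). Its red marks are near (345,201) and (349,223), so it is turned about 12°. I'll measure with masks.

```bash
cat > m.py <<'E'
from h import *
t=cv2.imread("pics/top0.png");s=cv2.imread("pics/scene0.png")
def blobs(img,box,lo,hi,amin=2):
    x,y,w,h=box; c=img[y:y+h,x:x+w]; hsv=cv2.cvtColor(c,cv2.COLOR_BGR2HSV)
    m=cv2.inRange(hsv,np.array(lo),np.array(hi))
    if lo[0]==0 and hi[0]<12: m|=cv2.inRange(hsv,np.array([168,lo[1],lo[2]]),np.array([180,hi[1],hi[2]]))
    n,l,st,ce=cv2.connectedComponentsWithStats(m)
    return [(st[i,4],tuple(np.round(ce[i]+[x,y],2))) for i in range(1,n) if st[i,4]>=amin]
R=((0,150,90),(8,255,255))
RT=blobs(t,(195,160,44,50),*R);RP=blobs(t,(312,186,66,50),*R);RSe=blobs(s,(176,200,64,66),*R);RSp=blobs(s,(272,140,60,54),*R)
print("red top elbow",RT,"port",RP,"scene",RSe,RSp)
PT=blobs(t,(205,178,18,20),(0,0,40),(180,90,110),10);PS=blobs(s,(192,210,24,20),(0,0,40),(180,90,120),10)
print("plug",PT,PS)
print("brass ring top",blobs(t,(325,195,45,34),(10,110,60),(30,255,255),10))
for b,c in [(PT,PS)]: print("plug tri",tri(b[0][1],c[0][1]), onz("top",b[0][1],.081),onz("scene",c[0][1],.081))
for a,p in RT: print("mark elbow top",onz("top",p,.044))
for a,p in RSe: print("mark elbow sc",onz("scene",p,.044))
for a,p in RP: print("port mark",onz("top",p,.04))
for a,p in RSp: print("port mark sc",onz("scene",p,.04))
# panel edge: intersection of two edge planes
def pl(n,p,q):
    o,a=ray(n,p);_,b=ray(n,q);m=np.cross(a,b);return m,m@o
m1,d1=pl("top",(60,40),(143,195));m2,d2=pl("scene",(0,50),(155,297))
L=np.cross(m1,m2);L/=np.linalg.norm(L);P=np.linalg.lstsq(np.array([m1,m2]),np.array([d1,d2]),rcond=None)[0]
for z in (.0,.05,.1,.2,.3,.5):print("edge",(P+L*(z-P[2])/L[2]).round(3))
for n,p in(("nut",(201,150)),("jar",(247,130)),("chis",(200,300)),("tip",(291,267))):print(n,onz("top",p,.01))
E
python3 m.py
```

```text
red top elbow [(np.int32(3), (np.float64(215.0), np.float64(197.0)))] port [(np.int32(3), (np.float64(345.0), np.float64(201.0))), (np.int32(2), (np.float64(349.0), np.float64(222.5)))] scene [] []
plug [(np.int32(43), (np.float64(213.84), np.float64(187.67)))] [(np.int32(37), (np.float64(204.41), np.float64(218.54)))]
brass ring top [(np.int32(81), (np.float64(352.26), np.float64(211.12))), (np.int32(66), (np.float64(341.3), np.float64(213.06)))]
plug tri (array([0.59084145, 0.12676143, 0.07867213]), np.float64(0.003195685155468524)) [0.58934234 0.12561314 0.081     ] [0.59085639 0.12907005 0.081     ]
mark elbow top [0.57179018 0.12626944 0.044     ]
port mark [ 0.56652846 -0.1612862   0.04      ]
port mark [ 0.51888258 -0.17035827  0.04      ]
edge [0.559 0.286 0.   ]
edge [0.578 0.286 0.05 ]
edge [0.597 0.286 0.1  ]
edge [0.636 0.285 0.2  ]
edge [0.674 0.284 0.3  ]
edge [0.751 0.282 0.5  ]
nut [0.68114873 0.16350415 0.01      ]
jar [0.7289694  0.05872409 0.01      ]
chis [0.34011838 0.16030507 0.01      ]
tip [ 0.41674675 -0.04487096  0.01      ]
```

```bash
cat > m2.py <<'E'
from h import *
def meas(n,img,box,lo,hi,z,show=None):
    x,y,w,h=box; k=8
    c=cv2.resize(img[y:y+h,x:x+w],None,fx=k,fy=k,interpolation=cv2.INTER_CUBIC)
    m=cv2.inRange(cv2.cvtColor(c,cv2.COLOR_BGR2HSV),np.array(lo),np.array(hi))
    cs,_=cv2.findContours(m,cv2.RETR_EXTERNAL,cv2.CHAIN_APPROX_NONE); q=max(cs,key=cv2.contourArea)
    P=np.array([onz(n,((p[0]+.5)/k-.5+x,(p[1]+.5)/k-.5+y),z)[:2] for p in q[:,0]])
    return P
def rect(P):
    r=cv2.minAreaRect(np.float32(P*1000)); return np.round(r[0],1),np.round(r[1],1),round(r[2],1)
if __name__=="__main__":
    t=cv2.imread("pics/top0.png");s=cv2.imread("pics/scene0.png")
    W=((0,0,165),(180,45,255)); B=((10,110,60),(30,255,255))
    print("white top",rect(meas("top",t,(312,186,66,50),*W,.04)))
    print("white sc",rect(meas("scene",s,(272,140,60,54),*W,.04)))
    for n,i,b in(("top",t,(333,200,28,24)),("scene",s,(290,146,26,16))):
        P=meas(n,i,b,(8,100,40),(32,255,255),.0395); print("ring",n,[np.round(v*1000,1) for v in (P.min(0),P.max(0))], np.round(cv2.minEnclosingCircle(np.float32(P*1000))[0],1),np.round(cv2.minEnclosingCircle(np.float32(P*1000))[1],1))
    print("stand top",rect(meas("top",t,(195,170,44,45),(8,60,120),(30,190,255),.04)))
    for p,q in (((507,74),(632,102)),):
        f=lambda a:((a[0]-384)/6-.5+272,a[1]/6-.5+140)
        a,b=onz("scene",f(p),.04),onz("scene",f(q),.04);print("sc marks",a,b,(a+b)/2,np.degrees(np.arctan2(*(a-b)[1::-1])))
    print("sc elbow mark",onz("scene",(231/6-.5+176,215/6-.5+200),.044))
    print("barb tip top",onz("top",(163/8-.5+195,48/8-.5+160),.064),"barb root",onz("top",(158/8-.5+195,150/8-.5+160),.07))
    print("barb tip sc",onz("scene",(60/6-.5+176,82/6-.5+200),.064))
E
python3 m2.py
```

```text
white top (array([ 539.1, -151.4]), array([55.2, 24.6]), 12.4)
white sc (array([ 549.4, -179.3]), array([56.1, 23.3]), 13.5)
ring top [array([ 524.3, -186.4]), array([ 562.1, -165.5])] [ 543.3 -171.6] 19.0
ring scene [array([ 523.8, -184. ]), array([ 563.2, -143.5])] [ 543.8 -163.7] 20.8Traceback (most recent call last):
  File "m2.py", line 18, in <module>
    print("stand top",rect(meas("top",t,(195,170,44,45),(8,60,120),(30,190,255),.04)))
                           ~~~~^^^^^^^^^^^^^^^^^^^^^^^^^^^^^^^^^^^^^^^^^^^^^^^^^^^^^
  File "m2.py", line 7, in meas
    P=np.array([onz(n,((p[0]+.5)/k-.5+x,(p[1]+.5)/k-.5+y),z)[:2] for p in q[:,0]])
                ~~~^^^^^^^^^^^^^^^^^^^^^^^^^^^^^^^^^^^^^^^^^
  File "h.py", line 9, in onz
    o,d=ray(n,p); return o+d*(z-o[2])/d[2]
        ~~~^^^^^
  File "h.py", line 6, in ray
    c=optics.calibration(n); u=cv2.undistortPoints(np.float64([[p]]),K(c),c["D"])[0,0]
ValueError: time passes only in moves, steps and waits
```

```bash
sed -i 's/^def K(c)/CAL={n:optics.calibration(n) for n in("top","scene")}\ndef K(c)/; s/c=optics.calibration(n)/c=CAL[n]/' h.py
sed -i 's/q=max(cs,key=cv2.contourArea)/q=np.vstack([v for v in cs if cv2.contourArea(v)>1500])/; /stand top/d' m2.py
python3 m2.py; python3 -c "
from rig import env;print(env.observe()['time_s'])"
```

```text
white top (array([ 542.3, -166.2]), array([55.2, 54.9]), 12.3)
white sc (array([ 546. , -163.9]), array([56.1, 54.5]), 12.6)
ring top [array([ 522.3, -186.4]), array([ 562.1, -145.2])] [ 542.3 -165.9] 21.1
ring scene [array([ 523.8, -184. ]), array([ 563.2, -143.5])] [ 543.8 -163.7] 20.8
sc marks [ 0.56870406 -0.15933262  0.04      ] [ 0.52204714 -0.16978374  0.04      ] [ 0.5453756  -0.16455818  0.04      ] 12.625799385076741
sc elbow mark [0.57354338 0.1283479  0.044     ]
barb tip top [0.63851614 0.12588771 0.064     ] barb root [0.61034609 0.1261518  0.07      ]
barb tip sc [0.63898366 0.12594274 0.064     ]
0.1
```

```bash
python3 -m jog '[{"linear":[0,0,0],"roll":-1},{"linear":[0,0,0],"roll":-1},{"linear":[0,0,0],"roll":-1},{"linear":[0,0,0],"roll":-1},{"linear":[-0.54,-0.81,0],"roll":0},{"linear":[-0.54,-0.81,0],"roll":0},{"linear":[-0.54,-0.81,0],"roll":0},{"linear":[-0.54,-0.81,0],"roll":0},{"linear":[-0.54,-0.81,0],"roll":0},{"linear":[-0.54,-0.81,0],"roll":0},{"linear":[-0.54,-0.81,0],"roll":0},{"linear":[-0.54,-0.81,0],"roll":0}]' 1 60
```

```text
time_s: 1.1
position: [0.3621, 0.2549, 0.2499]
tool_rot: [[-1.0, 0.003, -0.0], [0.003, 1.0, -0.0], [0.0, -0.0, -1.0]]
ft_force: [1.3, 1.1, 0.2]
grip_width: 0.0854
gripper_force: 0.0
```

```bash
python3 -m jog '[{"linear":[-0.81,-0.46,0],"roll":0},{"linear":[-0.81,-0.46,0],"roll":0},{"linear":[-0.81,-0.46,0],"roll":0},{"linear":[-0.81,-0.46,0],"roll":0},{"linear":[-0.81,-0.46,0],"roll":0},{"linear":[-0.81,-0.46,0],"roll":0},{"linear":[-0.81,-0.46,0],"roll":0},{"linear":[0,0,0.9],"roll":0},{"linear":[0,0,0.9],"roll":0},{"linear":[0,0,0.9],"roll":0},{"linear":[0,0,0.9],"roll":0},{"linear":[0,0,0],"roll":0}]'
```

```text
time_s: 2.1
position: [0.5847, 0.127, 0.0992]
tool_rot: [[-1.0, 0.003, -0.013], [0.003, 1.0, -0.0], [0.013, -0.0, -1.0]]
ft_force: [-0.5, 0.7, -1.0]
grip_width: 0.0849
gripper_force: 0.0
```

```bash
python3 - <<'E'
from h import *
s=optics.get_image("scene")[:,:,::-1];t=optics.get_image("top")[:,:,::-1]
cv2.imwrite("pics/s1.png",s);cv2.imwrite("pics/t1.png",t)
cr=lambda i,x,y:cv2.resize(i[y:y+90,x:x+90],(400,400),interpolation=cv2.INTER_CUBIC)
cv2.imwrite("pics/c3.png",np.hstack([cr(s,160,170),cr(t,170,145)]))
E
```

```text
(no output)
```

View pics/c3.png

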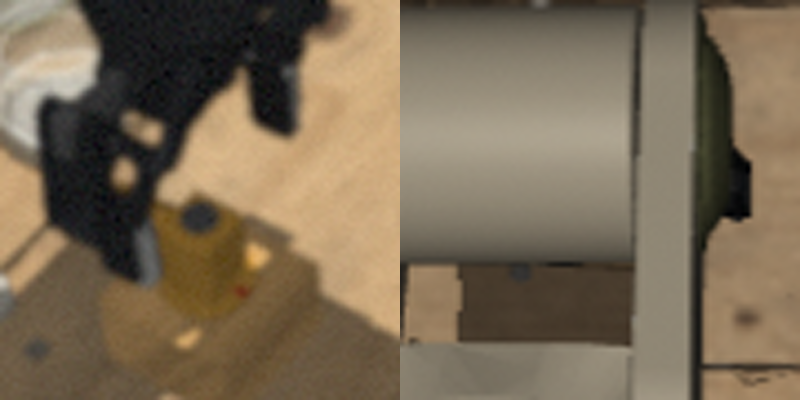

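The scene crop shows the fingers straddling the elbow body, with the plug between them. The arm hides the elbow in the top view. I'll descend to the grip height.

```bash
python3 -m jog '[{"linear":[0,0,0],"roll":0},{"linear":[0,0,0],"roll":0},{"linear":[0,0,0.19],"roll":0},{"linear":[0,0,0.19],"roll":0},{"linear":[0,0,0.19],"roll":0},{"linear":[0,0,0.19],"roll":0},{"linear":[0,0,0.19],"roll":0},{"linear":[0,0,0],"roll":0},{"linear":[0,0,0],"roll":0},{"linear":[0,0,0],"roll":0}]'
```

```text
time_s: 3.03
position: [0.5882, 0.1272, 0.0681]
tool_rot: [[-1.0, 0.003, 0.0], [0.003, 1.0, 0.0], [-0.0, 0.0, -1.0]]
ft_force: [0.8, 0.4, 0.9]
grip_width: 0.0854
gripper_force: 0.0
```

```bash
python3 -m jog '[{"linear":[-0.04,0,0.01],"roll":0},{"linear":[0,0,0],"roll":0},{"linear":[0,0,0],"roll":0},{"linear":[0,0,0],"roll":0},{"linear":[0,0,0],"roll":0},{"linear":[0,0,0],"roll":0},{"linear":[0,0,0],"roll":0},{"linear":[0,0,0],"roll":0},{"linear":[0,0,0],"roll":0},{"linear":[0,0,0],"roll":0},{"linear":[0,0,0],"roll":0},{"linear":[0,0,0],"roll":0}]' -1 60
```

```text
time_s: 4.03
position: [0.5898, 0.1272, 0.0679]
tool_rot: [[-1.0, 0.003, 0.0], [0.003, 1.0, -0.0], [-0.0, -0.0, -1.0]]
ft_force: [-0.9, 0.0, 5.6]
grip_width: 0.0254
gripper_force: 59.2
```

```bash
python3 -m jog '[{"linear":[0,0,-0.1],"roll":0},{"linear":[0,0,-0.2],"roll":0},{"linear":[0,0,-0.3],"roll":0},{"linear":[0,0,-0.3],"roll":0},{"linear":[0,0,-0.3],"roll":0},{"linear":[0,0,-0.3],"roll":0},{"linear":[0,0,-0.3],"roll":0},{"linear":[0,0,-0.3],"roll":0},{"linear":[0,0,-0.3],"roll":0},{"linear":[0,0,0],"roll":0},{"linear":[0,0,0],"roll":0}]'
```

```text
time_s: 4.95
position: [0.5896, 0.1272, 0.1639]
tool_rot: [[-1.0, 0.003, 0.001], [0.003, 1.0, 0.0], [-0.001, 0.0, -1.0]]
ft_force: [0.4, -0.4, -2.9]
grip_width: 0.0252
gripper_force: 58.8
```

```bash
python3 -m jog '[{"linear":[0.14,-0.91,0],"roll":0},{"linear":[0.14,-0.91,0],"roll":0},{"linear":[0.14,-0.91,0],"roll":0},{"linear":[0.14,-0.91,0],"roll":0},{"linear":[0.14,-0.91,0],"roll":0},{"linear":[0.14,-0.91,0],"roll":0},{"linear":[0.14,-0.91,0],"roll":0},{"linear":[0.14,-0.91,0],"roll":0},{"linear":[0,0,0],"roll":-0.84},{"linear":[0,0,0],"roll":-0.84},{"linear":[0,0,0],"roll":-0.84},{"linear":[0,0,0],"roll":0}]'; python3 -m jog '[{"linear":[0,0,0],"roll":0},{"linear":[0,0,0],"roll":0},{"linear":[0,0,0],"roll":0}]'
python3 - <<'E'
from h import *
st=env.observe();p=st["position"];R=st["tool_rot"];print(p,np.degrees(np.arctan2(R[1,1],R[0,1])))
d=np.array([.5435,-.165])-p[:2];print("to go tool units",(R[:2,:2].T@d)/.04)
s=optics.get_image("scene")[:,:,::-1]
t=optics.get_image("top")[:,:,::-1];cv2.imwrite("pics/s2.png",s);cv2.imwrite("pics/t2.png",t)
cr=lambda i,x,y,w,h,k:cv2.resize(i[y:y+h,x:x+w],None,fx=k,fy=k,interpolation=cv2.INTER_CUBIC)
cv2.imwrite("pics/c4.png",np.hstack([cr(s,250,90,100,110,5),cr(t,310,160,60,110,5)]))
E
```

```text
time_s: 5.95
position: [0.5436, -0.1639, 0.1626]
tool_rot: [[-0.976, -0.217, -0.002], [-0.217, 0.976, 0.001], [0.002, 0.001, -1.0]]
ft_force: [-0.0, -0.3, -1.5]
grip_width: 0.0249
gripper_force: 59.2
time_s: 6.2
position: [0.544, -0.1636, 0.1633]
tool_rot: [[-0.977, -0.214, -0.001], [-0.214, 0.977, 0.0], [0.0, 0.0, -1.0]]
ft_force: [-0.3, 0.7, -1.1]
grip_width: 0.0248
gripper_force: 59.2
[ 0.54400325 -0.16364539  0.16333456] 102.37608068624124
to go tool units [ 0.01954712 -0.0303817 ]
```

View pics/c4.png

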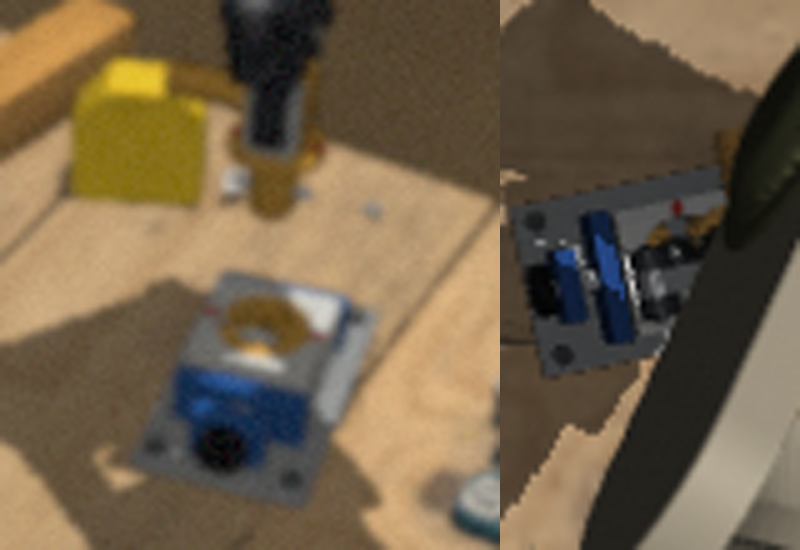

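The scene crop shows the spigot hanging above the ring, with the flange's red mark visible. I'll lower to about 8 mm above the mouth and check the alignment there.

```bash
python3 -m jog '[{"linear":[0.02,-0.03,0.1],"roll":0},{"linear":[0,0,0.2],"roll":0},{"linear":[0,0,0.2],"roll":0},{"linear":[0,0,0.2],"roll":0},{"linear":[0,0,0.2],"roll":0},{"linear":[0,0,0.2],"roll":0},{"linear":[0,0,0.2],"roll":0},{"linear":[0,0,0.08],"roll":0},{"linear":[0,0,0],"roll":0},{"linear":[0,0,0],"roll":0},{"linear":[0,0,0],"roll":0}]'
python3 - <<'E'
from h import *
st=env.observe();p=st["position"];R=st["tool_rot"];print(p,np.degrees(np.arctan2(R[1,1],R[0,1])))
s=optics.get_image("scene")[:,:,::-1].copy()
cv2.imwrite("pics/s3.png",s)
k=8;x0,y0,w,h=270,110,80,75
c=cv2.resize(s[y0:y0+h,x0:x0+w],None,fx=k,fy=k,interpolation=cv2.INTER_CUBIC)
cv2.imwrite("pics/c5.png",c)
zo=p[2]-.0599
for nm,P in(("axis flange top",[p[0],p[1],zo+.036]),("spigot bottom",[p[0],p[1],zo]),("port mouth",[.5435,-.165,.0395])):
    q=proj("scene",np.array(P));print(nm,q.round(2),((q-[x0,y0]+.5)*k).round())
E
```

```text
time_s: 7.22
position: [0.5438, -0.1653, 0.1088]
tool_rot: [[-0.977, -0.215, 0.001], [-0.215, 0.977, -0.0], [-0.001, -0.001, -1.0]]
ft_force: [-0.1, -0.6, -1.3]
grip_width: 0.0253
gripper_force: 59.2
[ 0.5437581  -0.16531645  0.10879902] 102.44358598623403
axis flange top [304.67 138.23] [281. 230.]
spigot bottom [303.46 151.13] [272. 333.]
port mouth [303.19 154.51] [269. 360.]
```

View pics/c5.png

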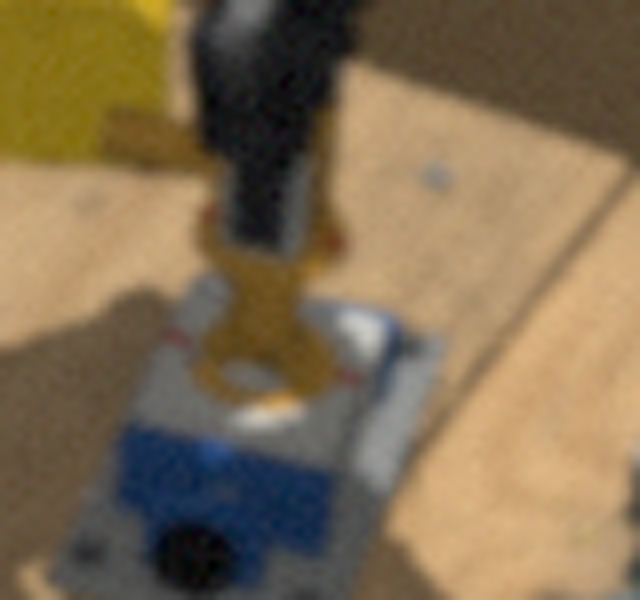

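The flange marks are at crop (210,215) and (335,242), and the port marks at (178,337) and (348,377). The elbow sits within about 1 mm of the port axis. I'll refine this with weighted redness over several frames.

```bash
cat > red.py <<'E'
from h import *
from scipy.ndimage import gaussian_filter
st=env.observe();p=st["position"];R=st["tool_rot"]
I=np.mean([optics.get_image("scene").astype(float) for _ in range(8)],0)
red=I[:,:,0]-1.0*I[:,:,1]-0.0*I[:,:,2]
red=I[:,:,0]/(I.sum(2)+1)-I[:,:,1]/(I.sum(2)+1)*.9 - .15
gb=(I[:,:,1]-I[:,:,2])/(I.sum(2)+1)   # brass has large g-b
red=np.clip(red-2*np.clip(gb-.02,0,None)+.0,0,None)
def cen(q):
    u,v=int(round(q[0])),int(round(q[1]));w=red[v-2:v+3,u-2:u+3];Y,X=np.mgrid[v-2:v+3,u-2:u+3]
    return np.array([(w*X).sum(),(w*Y).sum()])/w.sum(),w.max()
g=lambda a:np.array([a[0]/8-.5+270,a[1]/8-.5+110])
zo=p[2]-.0599
out={}
for nm,a,z in(("eL",(210,215),zo+.036),("eR",(335,242),zo+.036),("pL",(178,337),.04),("pR",(348,377),.04)):
    c,m=cen(g(a)); w=onz("scene",c,z); out[nm]=w; print(nm,c.round(2),round(m,3),(w*1000).round(1))
e=(out["eL"]+out["eR"])/2;q=(out["pL"]+out["pR"])/2
yaw=lambda a,b:np.degrees(np.arctan2(*(a-b)[1::-1]))
print("elbow-port mm",((e-q)*1000).round(2),"yaws",yaw(out["eL"],out["eR"]),yaw(out["pL"],out["pR"]))
print("elbow - tcp",((e-p)*1000).round(2), "tool units to go", R[:2,:2].T@((q-e)[:2])/.04)
E
python3 red.py
```

```text
eL [nan nan] 0.0 [nan nan nan]
eR [nan nan] 0.0 [nan nan nan]
pL [292. 152.] 0.007 [ 568.4 -158.8   40. ]
pR [nan nan] 0.0 [nan nan nan]
elbow-port mm [nan nan nan] yaws nan nan
elbow - tcp [nan nan nan] tool units to go [nan nan]red.py:11: RuntimeWarning: invalid value encountered in divide
  return np.array([(w*X).sum(),(w*Y).sum()])/w.sum(),w.max()
```

```bash
python3 - <<'E'
import re
s=open("red.py").read()
a=s.index("red=I[");b=s.index("def cen")
s=s[:a]+"red=(I[:,:,0]-I[:,:,1])/(I.sum(2)+1)\n"+s[b:]
s=s.replace("w=red[v-2:v+3,u-2:u+3];","w=red[v-2:v+3,u-2:u+3];w=np.clip(w-np.percentile(w,65),0,None);")
open("red.py","w").write(s)
E
python3 red.py
```

```text
eL [295.72 136.93] 0.075 [ 562.4 -159.4   84.6]
eR [310.76 139.8 ] 0.073 [ 530.4 -167.8   84.6]
pL [291.37 151.56] 0.078 [ 570.4 -159.4   40. ]
pR [312.19 156.43] 0.053 [ 523.4 -169.3   40. ]
elbow-port mm [-0.49  0.72 44.59] yaws 14.768841506718362 11.808096953114255
elbow - tcp [  2.82   1.6  -23.9 ] tool units to go [-0.00809062 -0.02031883]
```

```bash
python3 -m jog '[{"linear":[-0.005,-0.02,0.06],"roll":0},{"linear":[0,0,0.06],"roll":0},{"linear":[0,0,0.06],"roll":0},{"linear":[0,0,0.04],"roll":0},{"linear":[0,0,0.04],"roll":0},{"linear":[0,0,0.04],"roll":0},{"linear":[0,0,0],"roll":0}]'
```

```text
time_s: 8.65
position: [0.5438, -0.1659, 0.096]
tool_rot: [[-0.977, -0.215, -0.001], [-0.215, 0.977, 0.0], [0.0, 0.0, -1.0]]
ft_force: [-0.2, 1.0, -1.7]
grip_width: 0.025
gripper_force: 59.2
```

```bash
python3 -m jog '[{"linear":[0,0,0.02],"roll":0},{"linear":[0,0,0.02],"roll":0},{"linear":[0,0,0.02],"roll":0},{"linear":[0,0,0.02],"roll":0},{"linear":[0,0,0],"roll":0}]'
```

```text
time_s: 9.07
position: [0.5438, -0.1659, 0.0931]
tool_rot: [[-0.977, -0.215, -0.0], [-0.215, 0.977, 0.0], [0.0, 0.0, -1.0]]
ft_force: [0.1, -0.2, -1.5]
grip_width: 0.0252
gripper_force: 59.2
```

```bash
python3 -m jog '[{"linear":[0,0,0.02],"roll":0},{"linear":[0,0,0.02],"roll":0},{"linear":[0,0,0.02],"roll":0},{"linear":[0,0,0],"roll":0}]'
```

```text
time_s: 9.4
position: [0.5436, -0.1657, 0.0906]
tool_rot: [[-0.977, -0.215, -0.001], [-0.215, 0.977, 0.001], [0.001, 0.001, -1.0]]
ft_force: [-1.5, 1.6, -1.2]
grip_width: 0.0251
gripper_force: 59.3
```

```bash
python3 -m jog '[{"linear":[0,0,0.02],"roll":0},{"linear":[0,0,0.02],"roll":0},{"linear":[0,0,0],"roll":0}]'
```

```text
time_s: 9.65
position: [0.5436, -0.1657, 0.0889]
tool_rot: [[-0.977, -0.216, -0.001], [-0.216, 0.977, 0.001], [0.001, 0.001, -1.0]]
ft_force: [-1.8, 1.2, -0.6]
grip_width: 0.0254
gripper_force: 59.3
```

```bash
python3 -m jog '[{"linear":[0.007,0.006,0.02],"roll":0},{"linear":[0,0,0.02],"roll":0},{"linear":[0,0,0.02],"roll":0},{"linear":[0,0,0],"roll":0}]'
```

```text
time_s: 9.98
position: [0.5435, -0.1658, 0.0866]
tool_rot: [[-0.977, -0.215, -0.0], [-0.215, 0.977, 0.0], [0.0, 0.0, -1.0]]
ft_force: [-2.8, 1.8, -1.1]
grip_width: 0.0251
gripper_force: 59.4
```

```bash
python3 -m jog '[{"linear":[0.012,0.01,0],"roll":0},{"linear":[0,0,0.03],"roll":0},{"linear":[0,0,0.03],"roll":0},{"linear":[0,0,0.03],"roll":0},{"linear":[0,0,0.03],"roll":0},{"linear":[0,0,0],"roll":0},{"linear":[0,0,0],"roll":0}]'
```

```text
time_s: 10.57
position: [0.5431, -0.1656, 0.082]
tool_rot: [[-0.977, -0.215, 0.0], [-0.215, 0.977, -0.0], [-0.0, -0.0, -1.0]]
ft_force: [1.0, 0.2, -0.6]
grip_width: 0.0252
gripper_force: 59.2
```

```bash
python3 -m jog '[{"linear":[0,0,0.03],"roll":0},{"linear":[0,0,0.03],"roll":0},{"linear":[0,0,0.03],"roll":0},{"linear":[0,0,0.03],"roll":0},{"linear":[0,0,0.03],"roll":0},{"linear":[0,0,0.02],"roll":0},{"linear":[0,0,0],"roll":0},{"linear":[0,0,0],"roll":0},{"linear":[0,0,0],"roll":0}]'
```

```text
time_s: 11.32
position: [0.5431, -0.1655, 0.0753]
tool_rot: [[-0.977, -0.215, 0.0], [-0.215, 0.977, -0.0], [-0.0, -0.0, -1.0]]
ft_force: [0.2, 0.5, -0.2]
grip_width: 0.0254
gripper_force: 59.2
```

```bash
python3 -m jog '[{"linear":[0,0,0.015],"roll":0},{"linear":[0,0,0],"roll":0},{"linear":[0,0,0],"roll":0},{"linear":[0,0,0],"roll":0}]'
```

```text
time_s: 11.65
position: [0.543, -0.1655, 0.0746]
tool_rot: [[-0.977, -0.215, 0.0], [-0.215, 0.977, 0.0], [-0.0, 0.0, -1.0]]
ft_force: [-0.7, -0.2, -1.2]
grip_width: 0.0246
gripper_force: 59.2
```

```bash
python3 -m jog '[{"linear":[0,0,0.02],"roll":0},{"linear":[0,0,0],"roll":0},{"linear":[0,0,0],"roll":0}]'
```

```text
time_s: 11.9
position: [0.5431, -0.1655, 0.0738]
tool_rot: [[-0.977, -0.215, 0.0], [-0.215, 0.977, -0.0], [-0.0, -0.0, -1.0]]
ft_force: [0.8, -0.1, -1.2]
grip_width: 0.0253
gripper_force: 59.3
```

```bash
python3 -m jog '[{"linear":[0,0,0.015],"roll":0},{"linear":[0,0,0],"roll":0},{"linear":[0,0,0],"roll":0}]'; python3 -m jog '[{"linear":[0,0,0],"roll":0}]'|grep -E "pos|ft"
```

```text
time_s: 12.15
position: [0.5431, -0.1655, 0.0734]
tool_rot: [[-0.977, -0.215, 0.0], [-0.215, 0.977, -0.0], [-0.0, -0.0, -1.0]]
ft_force: [0.1, -0.6, 1.2]
grip_width: 0.0252
gripper_force: 59.5
position: [0.5431, -0.1655, 0.0734]
ft_force: [-0.7, 0.1, 0.5]
```

```bash
cat > chk.py <<'E'
import sys,numpy as np
from rig import env
s=env.observe();f=s["ft_force"];R=s["tool_rot"]
a=np.degrees(np.arctan2(R[1,1],R[0,1]))
print("t %.2f yaw %.1f pos %s f %s tz %.3f grip %.1f w %.4f"%(s["time_s"],a,(s["position"]*1e3).round(1),f.round(1),s["wrist_torque"][2],s["gripper_force"],s["grip_width"]))
sys.exit(abs(f[2])>5 or np.hypot(f[0],f[1])>5)
E
python3 chk.py
python3 -m jog '[{"linear":[0,0,0],"roll":0.5},{"linear":[0,0,0],"roll":0.5},{"linear":[0,0,0],"roll":0.5},{"linear":[0,0,0],"roll":0.5},{"linear":[0,0,0],"roll":0}]' >/dev/null; python3 chk.py && python3 -m jog '[{"linear":[0,0,0],"roll":0.5},{"linear":[0,0,0],"roll":0.5},{"linear":[0,0,0],"roll":0.5},{"linear":[0,0,0],"roll":0},{"linear":[0,0,0],"roll":0}]' >/dev/null; python3 chk.py
```

```text
t 12.23 yaw 102.4 pos [ 543.1 -165.5   73.4] f [-0.7  0.1  0.5] tz 0.048 grip 59.5 w 0.0251
t 12.65 yaw 92.4 pos [ 543.1 -165.5   73.3] f [-0.2  0.2  1.9] tz -0.025 grip 59.5 w 0.0255
t 12.65 yaw 92.4 pos [ 543.1 -165.5   73.3] f [-0.2  0.2  1.9] tz -0.025 grip 59.5 w 0.0255False
False
False
```

```bash
sed -i 's/sys.exit(\(.*\))$/sys.exit(int(\1))/' chk.py
python3 -m jog '[{"linear":[0,0,0],"roll":0.5},{"linear":[0,0,0],"roll":0.5},{"linear":[0,0,0],"roll":0.5},{"linear":[0,0,0],"roll":0}]' >/dev/null; python3 chk.py && python3 -m jog '[{"linear":[0,0,0],"roll":0.5},{"linear":[0,0,0],"roll":0.5},{"linear":[0,0,0],"roll":0}]' >/dev/null; python3 chk.py && python3 -m jog '[{"linear":[0,0,0],"roll":0.5},{"linear":[0,0,0],"roll":0.5},{"linear":[0,0,0],"roll":0}]' >/dev/null; python3 chk.py && python3 -m jog '[{"linear":[0,0,0],"roll":0.5},{"linear":[0,0,0],"roll":0.5},{"linear":[0,0,0],"roll":0}]' >/dev/null; python3 chk.py
```

```text
t 12.98 yaw 84.9 pos [ 543.1 -165.5   73.3] f [0.7 0.6 1.3] tz -0.001 grip 59.5 w 0.0252
t 13.23 yaw 80.0 pos [ 543.1 -165.5   73.3] f [-0.6 -0.5  1. ] tz 0.003 grip 59.5 w 0.0250
t 13.48 yaw 75.0 pos [ 543.  -165.5   73.3] f [ 1.1 -0.1  0.2] tz -0.017 grip 59.5 w 0.0251
t 13.73 yaw 70.0 pos [ 543.  -165.4   73.3] f [-0.4  1.1  0.3] tz -0.029 grip 59.5 w 0.0250
```

```bash
python3 -m jog '[{"linear":[0,0,0],"roll":0.5},{"linear":[0,0,0],"roll":0.5},{"linear":[0,0,0],"roll":0}]' >/dev/null; python3 chk.py && python3 -m jog '[{"linear":[0,0,0],"roll":0.5},{"linear":[0,0,0],"roll":0.5},{"linear":[0,0,0],"roll":0}]' >/dev/null; python3 chk.py && python3 -m jog '[{"linear":[0,0,0],"roll":0.5},{"linear":[0,0,0],"roll":0.5},{"linear":[0,0,0],"roll":0}]' >/dev/null; python3 chk.py && python3 -m jog '[{"linear":[0,0,0],"roll":0.5},{"linear":[0,0,0],"roll":0.5},{"linear":[0,0,0],"roll":0}]' >/dev/null; python3 chk.py
```

```text
t 13.98 yaw 65.1 pos [ 543.  -165.4   73.3] f [0.3 0.8 1.9] tz 0.042 grip 59.5 w 0.0252
t 14.23 yaw 60.1 pos [ 543.1 -165.4   73.2] f [ 0.7  1.3 -0.1] tz 0.022 grip 59.4 w 0.0251
t 14.48 yaw 55.1 pos [ 543.1 -165.2   73. ] f [ 3.2  2.  -0.8] tz 0.055 grip 59.2 w 0.0255
t 14.73 yaw 50.1 pos [ 543.1 -165.1   72.7] f [ 2.8  3.  -5.2] tz 0.020 grip 58.9 w 0.0251
```

```bash
python3 -m jog '[{"linear":[0.002,0.01,0.009],"roll":0.5},{"linear":[0,0,0.009],"roll":0.5},{"linear":[0,0,0],"roll":0},{"linear":[0,0,0],"roll":0}]' >/dev/null; python3 chk.py; python3 -m jog '[{"linear":[0,0,0],"roll":0}]' >/dev/null; python3 chk.py
```

```text
t 15.07 yaw 45.2 pos [ 543.1 -165.1   72.3] f [ 0.3  0.5 -1.6] tz -0.031 grip 59.4 w 0.0249
t 15.15 yaw 45.1 pos [ 543.1 -165.1   72.4] f [ 0.6  1.5 -2.8] tz -0.023 grip 59.4 w 0.0250
```

```bash
python3 -m jog '[{"linear":[0.002,0.004,0.006],"roll":0.6},{"linear":[0,0,0.006],"roll":0.6},{"linear":[0,0,0],"roll":0},{"linear":[0,0,0],"roll":0}]' >/dev/null; python3 chk.py; python3 -m jog '[{"linear":[0,0,0],"roll":0}]' >/dev/null; python3 chk.py
```

```text
t 15.48 yaw 39.1 pos [ 543.2 -165.    71.9] f [ 0.4  1.3 -3.9] tz -0.036 grip 59.3 w 0.0251
t 15.57 yaw 39.1 pos [ 543.2 -165.    71.9] f [ 1.6  1.2 -4.9] tz -0.001 grip 59.3 w 0.0250
```

```bash
python3 -m jog '[{"linear":[0,0.005,0.009],"roll":0.7},{"linear":[0,0,0.009],"roll":0.7},{"linear":[0,0,0],"roll":0},{"linear":[0,0,0],"roll":0}]' >/dev/null; python3 chk.py; python3 -m jog '[{"linear":[0,0,0],"roll":0},{"linear":[0,0,0],"roll":0}]' >/dev/null; python3 chk.py
```

```text
t 15.90 yaw 32.1 pos [ 543.4 -164.9   71.3] f [ 0.4  0.4 -3.5] tz -0.038 grip 59.4 w 0.0250
t 16.07 yaw 32.0 pos [ 543.4 -164.9   71.3] f [ 0.6 -0.1 -3.7] tz -0.057 grip 59.4 w 0.0252
```

```bash
python3 -m jog '[{"linear":[0,0,0.006],"roll":0},{"linear":[0,0,0],"roll":0}]' >/dev/null; python3 chk.py; python3 -m jog '[{"linear":[0,0,0],"roll":0},{"linear":[0,0,0],"roll":0},{"linear":[0,0,0],"roll":0},{"linear":[0,0,0],"roll":0},{"linear":[0,0,0],"roll":0},{"linear":[0,0,0],"roll":0},{"linear":[0,0,0],"roll":0},{"linear":[0,0,0],"roll":0}]' 1 >/dev/null; python3 chk.py
```

```text
t 16.23 yaw 32.0 pos [ 543.4 -164.9   71.2] f [ 0.2  0.4 -0.3] tz -0.059 grip 59.7 w 0.0252
t 16.90 yaw 31.9 pos [ 543.4 -164.8   71.1] f [ 0.4 -0.5  0.5] tz -0.009 grip 0.0 w 0.0851
```

```bash
python3 -m jog '[{"linear":[0,0,-0.2],"roll":0},{"linear":[0,0,-0.4],"roll":0},{"linear":[0,0,-0.6],"roll":0},{"linear":[0,0,-0.7],"roll":0},{"linear":[0,0,-0.7],"roll":0},{"linear":[0,0,-0.7],"roll":0},{"linear":[0,0,-0.5],"roll":0},{"linear":[0,0,-0.2],"roll":0},{"linear":[0,0,0],"roll":0},{"linear":[0,0,0],"roll":0},{"linear":[0,0,0],"roll":0}]' >/dev/null; python3 chk.py
python3 - <<'E'
from h import *
s=optics.get_image("scene")[:,:,::-1].copy();cv2.imwrite("pics/s4.png",s)
x0,y0,w,h=265,90,80,75
cv2.imwrite("pics/c6.png",cv2.resize(s[y0:y0+h,x0:x0+w],None,fx=8,fy=8,interpolation=cv2.INTER_CUBIC))
b=np.array([.0023,.0016,0])
f=lambda P:((proj("scene",np.array(P)+b)-[x0,y0]+.5)*8).round()
for nm,z in(("plug",.0845),("flange top",.0473)):print(nm,f([.5432,-.1655,z]))
E
```

```text
t 17.82 yaw 31.9 pos [ 542.9 -164.6  229.5] f [ 0.2  0.1 -0.4] tz 0.002 grip 0.0 w 0.0854
plug [313. 392.]
flange top [303. 498.]
```

View pics/c6.png

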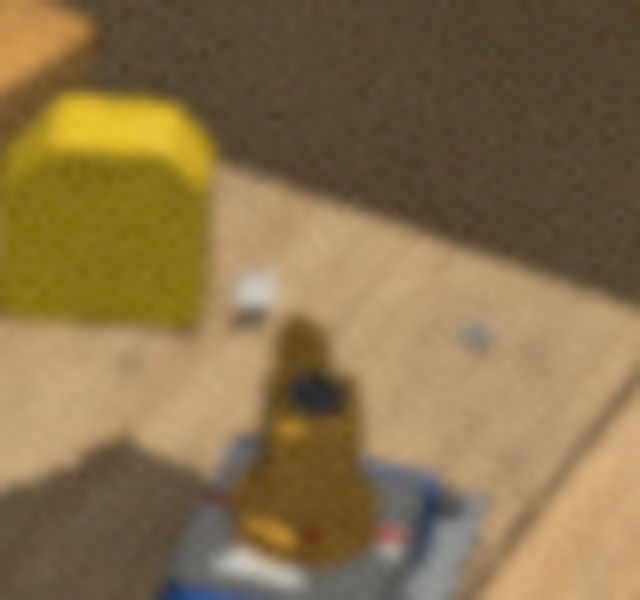

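The crop shows the elbow upright in the port. Its plug is at (315,390), against (313,392) predicted for the seated pose, and the gripper is clear. I'm handing in.

```bash
python3 -c "
from rig import env;print(env.close_job())"
```

```text
the job is handed in; nothing more can be done
None
```

The elbow is upright in the port, turned about 30 to 37 degrees past first tightening and let go; I handed the job in with no verdict shown, and I estimate the seal force at 10 to 12 N from height and angle rather than measuring it.

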